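Fit a new gas filter cartridge in its V-saddle dock

ROBOT

A 6-joint arm with a two-finger parallel gripper is mounted at the origin on the work surface. World frame = base frame: x ahead of the robot, y to its left, z up, the work surface at z = 0. Lengths are in m, angles in rad, forces in N, time in s.
With the tool pointing down it reaches from about 0.3 to 1 m from the base axis. Payload 5.1 kg.
Tool frame: the origin (TCP) lies at the very end of the fingers, on their centre line; the grasp point (between the pads) lies 19 mm behind it; z points along the fingers, x is the direction in which the jaws open and shut, and the axes are right-handed (so a half turn about z gives the same grasp; the last joint's range is limited). The gripper opens to 95 mm and grips with 3 to 60 N. Pads are 20 mm wide; open, the fingers measure 119 mm over their backs; the gripper's body (75 mm by 180 mm) begins 59 mm behind the grasp point.
Start: joints at [-0.083, 0.124, 1.65, -0, 1.367, -0.083], TCP at [0.65, -0, 0.215] pointing down, gripper open.
Joint ranges: [-2.61, 2.61], [-1.02, 2.33], [0.03, 2.71], [-1.35, 4.49], [0.32, 2.68], [-2.91, 2.91]. Speed limits (rad/s): [2.57, 2.57, 3.14, 3.14, 3.14, 3.14].

INTERFACE

Orientations are given as a 3x3 rotation matrix whose columns are the frame's x, y, z axes.
In Python, from cell import r, imaging gives the robot as it stands.
- The arm moves only by the tool carry_out, never from a script. Its argument "plan" is one flat list of numbers, 7 for each row, row after row: the turn, a rotation vector about the world's x, y, z in rad, then the shift along the world's x, y, z in cm, then the finger opening in cm, from 0 to 9.51. A call has 1 to 5 rows; each row is the pose to reach, as a shift and turn from the pose measured when the call began; what a row does not reach only later rows make up. A row lasts 1/8 s, in which the tool goes at most 62.5 mm and 10.7 degrees, less where a joint would pass 70% of its speed; a pose out of reach is approached as far as the arm can. A call with a gripper value outside its range is refused whole. The fingers move at their own pace and stop on an object; the grip force is fixed at half the most. Time passes only in rows, so rows that repeat a pose let the fingers close. It gives the time, the measured TCP pose, the force and the opening at its end, in the units of the state.
- r.get_obs(): the state, without advancing time (a new reading comes with each control period).
- imaging.snapshot(name): name is "scene" or "side" or "wrist"; returns (picture, depth): 480x640x3 uint8, red, green, blue; 480x640 float32, m along the optical axis (not along the pixel's ray), 0 where there is no reading.
- imaging.calibration(name): a dict with "vertical_fov" (degrees; the focal length in pixels is half the picture's height over the tangent of half this angle, whatever the lens; pixels are square), "cx", "cy" (the principal point, pixels), "k1" (the pictures are not rectified: a ray, as slopes to the right and down, at radius r is drawn at 1 + k1 r^2 times it, then the intrinsics apply), "pose" (4x4, takes a point from camera to world coordinates). Camera axes: x right, y up, looking along -z (the intrinsics and any distortion apply to the point x, -y, -z); pixel columns grow to the right and rows downward; lengths in m; the calibration is good to about 2 mm. A picture is of the moment at which its call begins: read the wrist's pose just before it. calibration takes no time and is no camera call; for the wrist camera it gives the pose at the moment of the call.
- r.job_done(): hands the job in, once; it reports no verdict.
The state is a dict: "t": time; "joint_positions": joint angles; "qvel": joint speeds; "tau": joint torques, N m; "tool_pos": TCP position; "ee_rot": TCP orientation; "contact_force": force on the tool from outside, world axes, zero at the start; "wrist_torque": the same for the moment, N m; "gripper_width": finger opening in m.
Only numpy, scipy, OpenCV 4.12 (cv2) and the standard library are available. Lean on these libraries where they do the work, as an engineer would, in place of code of your own. Each camera call takes 0.05 s, during which the arm holds its last target. There are 200 camera calls.

TASK

Fit the new gas filter cartridge: lay it in the two V saddles of the dock, slide it along them and push it firmly but gently home into the port block until the rubber seal ring has bottomed (15 to 25 N), then swing the hinged strap over it and press the red tab down until the catch snaps over it. Never force the plastic cartridge or the strap, let everything go and leave the other things on the bench where they are.

Things in the scene. Friction and masses are not known exactly. Their poses are not given: they have to be found in the camera images.
- dock: Fixed filter dock: grey base plate 230 x 150 x 10 mm with two V saddles with black, slippery faces, blue port block, strap hinge and catch. Origin on the bench under the centre of the seated cartridge; x runs along the saddles to the port, z up. The 90-degree Vs span x -68 to -52 and 36 to 66 mm and rise 36 mm over the bench; the 88 mm between them is free for fingers down to the base plate.
- dock_seat (a point): Where the cartridge's centre lies when fully home: on the saddles' common axis, 48 mm over the bench. Axes as the dock's. Sliding it along the Vs takes 2 to 7 N. The plastic cracks if it is pushed onto the seal with more than 40 N, or dropped or forced into the saddles (more than about 50 N).
- seal: Black rubber seal ring, 38 mm in diameter, round the 16 mm bore of the blue port block (50 wide, 76 mm tall). At first it stands about 7 mm proud; the end face of the cartridge body pushes it in along the dock's x (about 8 N, it stays where pushed) until it bottoms 2 mm proud: the cartridge is then home. Bottomed, the origin is 87 mm past the seat on the axis; the ring reaches 7 mm from it towards the seat.
- cartridge_center (a point): Centre of the new filter cartridge, on its axis: cream plastic cylinder, 50 mm diameter, body 160 mm long, 0.2 to 0.4 kg. x runs along the axis to the outlet: blue band, blue nipple 12 mm diameter from x 80 to 90. Other end: grey hexagonal cap, 50 mm across flats, x -80 to -92 (stops rolling), then a hose stub, 12 mm diameter, ending at x -110. Starts with its outlet pointing roughly as the port does.
- strap (a joint): Strap angle, rad: 0 closed and latched, grows as it opens back over the dock's -y side (1.57 upright); stays where left. Turns about the dock's +x. From about 0.06 down, a sprung pad meets the seated cartridge and the tab rides down the catch's ramp: 10 to 15 N on the red field snaps it. Hard stop at -0.022. Not snapped, it springs back to 0.05 or more. It bends above 40 N.
- strap_hinge (a point): Middle of the strap's hinge line, which runs along the dock's x: at x 54, y -40 mm, 48 mm over the bench in the dock's frame. Two steel cheeks beside it, 34 mm over all along x, 54 mm tall. Axes as the dock's.
- strap_tab (a point): Middle of the red field on the outer face (upper when closed) of the strap's tab. Strap: bent steel band 18 mm wide along the dock's x. The point is 93 mm out from the hinge line and 6 mm to the outer side; the tab is 4 mm thick and reaches 70 to 110 mm from the hinge. z is its outward normal, y points to its free end. Closed: dock x 54, y 53, 54 mm over the bench.
- dock_catch (a point): Top of the spring catch's dark ramped nose, at dock x 54, y 75, 64 mm over the bench, on the side of the dock opposite the hinge; behind it stands its post, 68 mm tall. The nose reaches in to dock y 64 mm and needs no touching: the tab pushes it back and it snaps over. Axes as the dock's.
- bottle: Amber bottle with a blue cap, 60 mm in diameter, 115 mm tall; origin under its centre. To be left alone.
- dishes: Stack of four clear culture dishes, 63 mm in diameter, 58 mm tall; origin under its centre. To be left alone.
- rack: White tube rack, 150 x 56 mm, 76 mm tall with its tubes; origin under its centre. To be left alone.
Mind the look-alikes: they are no part of the job. Leave any green look-alike of the part that bears cartridge_center alone.

How it is judged:
By the outcome, as a careful person would: the job done as asked, in the order asked, and still so for the second after the job is handed in, with the robot touching nothing.
It also fails if it takes over 72 s, if anything falls off the work surface, if the arm or the gripper's body presses on something with over 40 N, if the wrist force passes 120 N, or if a joint passes its speed limit or range.

## Working session

There is one attempt and no reset: what is moved stays moved. The work goes in short steps, Python scripts to look and compute and a tool call to move; the robot and the scene stay as the last step left them, time stands still between calls to the robot, and variables do not carry over. Pictures are saved under pics/ and viewed, about 8 in all and at most 12, crops included, and the job is handed in when it is done.

Besides the shell and the picture viewer there is one more tool, called as name(argument=value, ...) on one line, values as JSON. carry_out: Moves the arm, as the interface text tells. Its arguments: {"type":"object","properties":{"plan":{"type":"array"}},"required":["plan"]}

```bash
ls; mkdir -p pics
cat > h.py <<'E'
import numpy as np, cv2
from cell import r, imaging
def snap(n,f=None):
    c=imaging.calibration(n); p,d=imaging.snapshot(n)
    if f: cv2.imwrite('pics/'+f,p[...,::-1]); 
    np.savez('%s.npz'%n,p=p,d=d,pose=c['pose'],fov=c['vertical_fov'],cx=c['cx'],cy=c['cy'],k1=c['k1'])
def load(n): return np.load('%s.npz'%n)
def cloud(z):
    d=z['d'];h,w=d.shape;f=h/2/np.tan(np.radians(z['fov'])/2)
    K=np.array([[f,0,z['cx']],[0,f,z['cy']],[0,0,1.]]);v,u=np.mgrid[:h,:w]
    s=cv2.undistortPoints(np.stack([u,v],-1).reshape(-1,1,2).astype(float),K,np.array([z['k1'],0,0,0.])).reshape(h,w,2)
    P=np.dstack([s[...,0]*d,-s[...,1]*d,-d]);T=z['pose']
    W=P@T[:3,:3].T+T[:3,3];W[d==0]=np.nan
    return W
def proj(z,X):
    T=z['pose'];c=(np.atleast_2d(X)-T[:3,3])@T[:3,:3];f=240/np.tan(np.radians(z['fov'])/2)
    s=np.c_[c[:,0],-c[:,1]]/-c[:,2:];s=s*(1+z['k1']*(s**2).sum(1,keepdims=True))
    return s*f+[z['cx'],z['cy']]
E
python3 - <<'E'
from h import *
for n in('scene','side'): snap(n,n+'0.png'); print(load(n)['pose'].round(2).tolist())
o=r.get_obs();print(o['t'],o['contact_force'],o['tool_pos'])
E
```

```text
pics
[[0.26, -0.59, 0.76, 1.7], [0.96, 0.16, -0.21, -0.25], [0.0, 0.79, 0.61, 0.98], [0.0, 0.0, 0.0, 1.0]]
[[-0.97, 0.14, -0.21, 0.25], [-0.25, -0.5, 0.83, 1.19], [0.01, 0.85, 0.52, 0.8], [0.0, 0.0, 0.0, 1.0]]
0.1 [-0.36934965  0.07283025 -0.96718155] [ 6.49443310e-01 -1.80604914e-06  2.13537446e-01]
```

View pics/scene0.png

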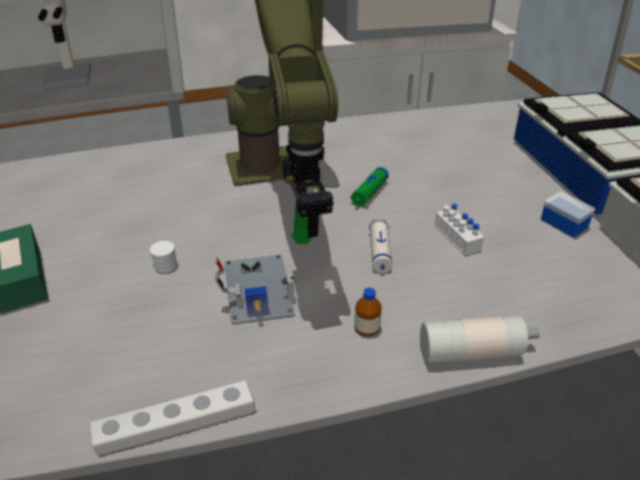

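View pics/side0.png

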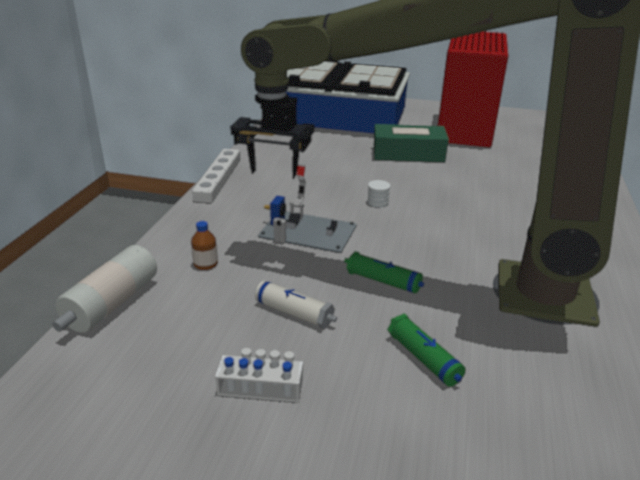

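The cream cylinder with a blue band and arrow, at scene (380,247) / side (295,303), fits the cartridge. The two green ones at scene (370,187) and (302,225) and the big grey bottle at (475,340) are look-alikes. The dock is at scene (258,287), with its port towards the scene camera and the strap open on the left. I'll confirm this in crops and measure.

Run:
```python
from h import *
a=load('scene');b=load('side')
c1=cv2.resize(a['p'][205:335,205:400],None,fx=4,fy=4,interpolation=cv2.INTER_CUBIC)[:, :780]
cv2.imwrite('pics/crop1.png',c1[...,::-1])
for n,z,bx in(('scene',a,(215,280,362,400)),('side',b,(275,335,250,345))):
    W=cloud(z)[bx[0]:bx[1],bx[2]:bx[3]].reshape(-1,3)
    print(n,'bench z',np.nanpercentile(W[:,2],[5,20,50]).round(4))
    Q=W[(W[:,2]>0.022)&(W[:,2]<.07)];print(len(Q))
    m=np.median(Q,0);Q=Q[np.linalg.norm(Q-m,axis=1)<.14]
    rect=cv2.minAreaRect(Q[:,:2].astype(np.float32));print(rect,Q[:,2].max(),np.percentile(Q[:,2],95))
    W=cloud(z)
    g=W.reshape(-1,3);
    k=(g[:,2]>.006)&(g[:,2]<.014)&(abs(g[:,0]-.87)<.35)&(abs(g[:,1]+.08)<.3)
    k2=k.reshape(480,640).astype(np.uint8); nn,l,s,ce=cv2.connectedComponentsWithStats(k2)
    i=1+np.argmax(s[1:,4]);q=W[l==i];print('plate',s[i],cv2.minAreaRect(q[:,:2].astype(np.float32)),np.median(q[:,2]))
```

```text
scene bench z [-0.0014  0.0008  0.0039]
905
((0.5401968955993652, 0.222582146525383), (0.05547346919775009, 0.19082015752792358), 73.28956604003906) 0.05906583674374444 0.05350545834064104
plate [ 226  262   69   62 2035] ((0.6168985962867737, -0.11673294007778168), (0.15764296054840088, 0.1971069723367691), 88.35275268554688) 0.011164643521370698
side bench z [-0.0019 -0.0005  0.0014]
1658
((0.5315699577331543, 0.2318669706583023), (0.05629038065671921, 0.20003443956375122), 76.2698745727539) 0.05529114885096764 0.05115604568059015
plate [ 258  214   83   36 1338] ((0.6137384176254272, -0.11496046930551529), (0.15943443775177002, 0.19459962844848633), 87.13228607177734) 0.01016730690405826
```

View pics/crop1.png

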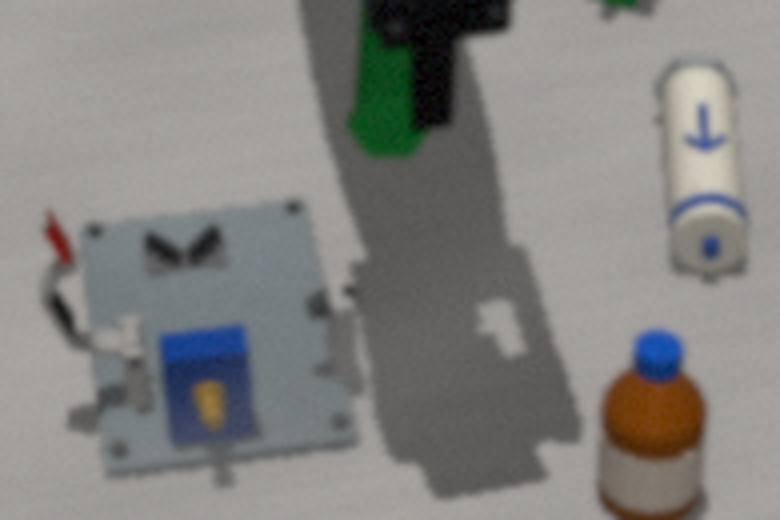

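Run:
```python
from h import *
snap('wrist','w0.png');z=load('wrist');print(z['pose'].round(3),z['fov'],z['k1'])
W=cloud(z);print([W[i,j].round(3).tolist() for i in(5,240,475) for j in (5,320,635)])
o=r.get_obs();print(o['ee_rot'].round(3),o['tool_pos'],o['t'])
```

```text
[[ 1.    -0.001 -0.     0.649]
 [ 0.001  0.964  0.264  0.073]
 [-0.    -0.264  0.964  0.384]
 [ 0.     0.     0.     1.   ]] 67.72391054233347 -0.02278698551934904
[[0.341, 0.202, 0.0], [0.645, 0.199, 0.001], [0.919, 0.19, 0.04], [0.289, -0.033, 0.001], [0.645, -0.033, 0.001], [1.001, -0.032, 0.001], [0.601, 0.025, 0.342], [0.649, 0.025, 0.342], [0.708, 0.013, 0.332]]
[[ 1.     0.    -0.002]
 [ 0.    -1.     0.   ]
 [-0.002 -0.    -1.   ]] [6.49505465e-01 1.42165663e-05 2.13678266e-01] 0.15
```

carry_out(plan=[0,0,0.9,1,-11,9,9.5,0,0,0.9,1,-11,9,9.5,0,0,0.9,1,-11,9,9.5,0,0,0.9,1,-11,9,9.5,0,0,0.9,1,-11,9,9.5])

```text
t: 0.78
tool_pos: [0.6594, -0.1105, 0.3034]
ee_rot: [[0.618, 0.786, -0.002], [0.786, -0.618, -0.001], [-0.002, -0.001, -1.0]]
contact_force: [-0.1, 0.4, 0.2]
gripper_width: 0.0951
```

carry_out(plan=[0,0,0.67,0,0,0,9.5,0,0,0.67,0,0,0,9.5,0,0,0.67,0,0,0,9.5,0,0,0.67,0,0,0,9.5,0,0,0.67,0,0,0,9.5])

```text
t: 1.4
tool_pos: [0.6592, -0.1104, 0.3029]
ee_rot: [[-0.002, 1.0, -0.001], [1.0, 0.002, -0.002], [-0.002, -0.001, -1.0]]
contact_force: [-0.2, -0.2, -0.3]
gripper_width: 0.095
```

Run:
```python
from h import *
snap('wrist','w1.png');z=load('wrist');print(z['pose'].round(3))
W=cloud(z);print([W[i,j].round(3).tolist() for i in(5,240,475) for j in (5,320,635)])
o=r.get_obs();print(o['ee_rot'].round(3),o['tool_pos'],o['t'])
np.save('W.npy',W)
g=W.reshape(-1,3);k=((g[:,2]>.006)&(g[:,2]<.014)&(abs(g[:,0]-.62)<.25)&(abs(g[:,1]+.11)<.2)).reshape(480,640).astype(np.uint8)
nn,l,s,ce=cv2.connectedComponentsWithStats(k);i=1+np.argmax(s[1:,4]);q=W[l==i];print('plate',s[i],cv2.minAreaRect(q[:,:2].astype(np.float32)),np.median(q[:,2]),np.nanmedian(W[:,:,2]))
```

```text
[[-0.004 -0.965 -0.263  0.585]
 [ 1.    -0.004  0.002 -0.111]
 [-0.003 -0.263  0.965  0.473]
 [ 0.     0.     0.     1.   ]]
[[0.426, -0.493, 0.002], [0.429, -0.117, -0.001], [0.424, 0.257, 0.001], [0.717, -0.558, 0.0], [0.695, -0.116, 0.076], [0.714, 0.324, -0.001], [0.635, -0.161, 0.43], [0.633, -0.111, 0.431], [0.646, -0.051, 0.421]]
[[-0.002  1.    -0.001]
 [ 1.     0.002 -0.002]
 [-0.002 -0.001 -1.   ]] [ 0.65924    -0.11040765  0.30299618] 1.45
plate [  258    48   132   194 18432] ((0.595614492893219, -0.11700545996427536), (0.1508479118347168, 0.23024514317512512), 85.97151947021484) 0.009891879324251923 0.0014566547810876684
```

View pics/w1.png

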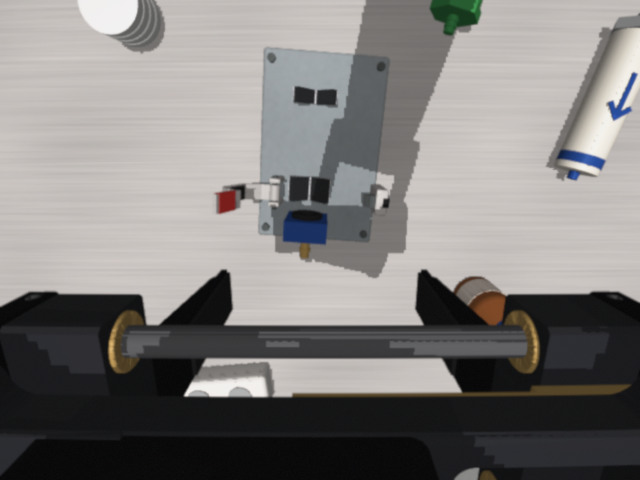

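The wrist view shows the dock with its plate at (325,145), saddles at (315,97) and (309,189), the blue port at (305,228), the red tab at (227,201) on the -y side and the catch at (382,198). The cartridge is at (600,100), with its arrow and blue outlet pointing +x, and the bottle is at (480,300). Next I'll measure the dock frame and cartridge.

Run:
```python
from h import *
W=np.load('W.npy').reshape(-1,3);P=load('wrist')['p'].reshape(-1,3).astype(int)
a=np.radians(-4.03);c=np.array([.5956,-.1170]);R=np.array([[np.cos(a),-np.sin(a)],[np.sin(a),np.cos(a)]])
D=(W[:,:2]-c)@R
def rep(n,k): 
    d=D[k];print(n,k.sum(),'x',np.percentile(d[:,0],[1,50,99]).round(4),'y',np.percentile(d[:,1],[1,50,99]).round(4),'z',np.percentile(W[k,2],[1,50,99]).round(4))
z=W[:,2];dark=P.max(1)<70
inn=(abs(D[:,0])<.13)&(abs(D[:,1])<.09)
rep('rear',inn&(z>.016)&(D[:,0]<-.02)&(abs(D[:,1])<.04))
rep('front',inn&(z>.016)&(z<.05)&dark&(D[:,0]>.0)&(abs(D[:,1])<.03))
rep('blue top',(z>.072)&(z<.08)&(abs(D[:,1])<.04)&(abs(D[:,0])<.13)&(P[:,2]>P[:,0]+50))
rep('cheeks',inn&(z>.04)&(z<.06)&(D[:,1]<-.025)&(D[:,1]>-.06)&(D[:,0]>0))
rep('post',inn&(z>.06)&(z<.075)&(D[:,1]>.05))
red=(P[:,0]>120)&(P[:,1]<70)&(P[:,2]<70)&(abs(D[:,0])<.15)&(D[:,1]<-.03)&(D[:,1]>-.3)
rep('red',red)
k=(W[:,0]>.38)&(W[:,0]<.66)&(W[:,1]>.15)&(W[:,1]<.32)&(z>.02)&(z<.06)&(P[:,1]<P[:,0]+40)
q=W[k];print(cv2.minAreaRect(q[:,:2].astype(np.float32)),q[:,2].max())
q2=q[q[:,2]>.035];print(q2.mean(0),cv2.fitLine(q2[:,:2].astype(np.float32),cv2.DIST_L2,0,.01,.01).ravel())
```

```text
rear 603 x [-0.0703 -0.062  -0.0542] y [-0.0355 -0.0136  0.0156] z [0.0163 0.0268 0.033 ]
front 845 x [0.0333 0.0497 0.0791] y [-0.0297 -0.0051  0.0143] z [0.0163 0.0269 0.0476]
blue top 852 x [0.0789 0.0901 0.1019] y [-0.0337 -0.0102  0.0137] z [0.0736 0.0761 0.0779]
cheeks 439 x [0.0315 0.0518 0.0791] y [-0.0594 -0.0496 -0.0257] z [0.0415 0.0526 0.0585]
post 449 x [0.0363 0.0507 0.065 ] y [0.0577 0.0723 0.0828] z [0.0604 0.0663 0.069 ]
red 193 x [0.0423 0.0516 0.0597] y [-0.0879 -0.0844 -0.0799] z [0.1251 0.1379 0.1472]
((0.5341548919677734, 0.22236667573451996), (0.04973338544368744, 0.19315798580646515), 74.78752136230469) 0.05317252453581933
[0.54243252 0.2139604  0.04485068] [ 0.97597563 -0.21787964  0.54243255  0.2139604 ]
```

carry_out(plan=[0,0,-0.24,-11,33,0,9.5,0,0,-0.24,-11,33,0,9.5,0,0,-0.24,-11,33,0,9.5,0,0,-0.24,-11,33,-5,9.5,0,0,-0.24,-11,33,-5,9.5])

```text
t: 2.08
tool_pos: [0.5615, 0.1823, 0.2658]
ee_rot: [[0.238, 0.971, -0.0], [0.971, -0.238, -0.001], [-0.001, -0.0, -1.0]]
contact_force: [-0.1, 0.3, -0.8]
gripper_width: 0.0949
```

carry_out(plan=[0,0,0,0,3,0,9.5,0,0,0,0,3,0,9.5])

```text
t: 2.33
tool_pos: [0.5608, 0.2142, 0.2655]
ee_rot: [[0.236, 0.972, -0.001], [0.972, -0.236, -0.001], [-0.001, -0.001, -1.0]]
contact_force: [0.5, 0.1, -0.1]
gripper_width: 0.0952
```

```bash
cat > cart.py <<'E'
from h import *
snap('wrist','w2.png');z=load('wrist');W=cloud(z).reshape(-1,3);P=z['p'].reshape(-1,3).astype(int)
o=r.get_obs();print(o['ee_rot'].round(3).tolist(),o['tool_pos'],o['t'])
k=(W[:,0]>.38)&(W[:,0]<.68)&(W[:,1]>.13)&(W[:,1]<.32)&(W[:,2]>.02)&(W[:,2]<.06)&(P[:,1]<P[:,0]+40)
q=W[k];print(k.sum(),cv2.minAreaRect(q[:,:2].astype(np.float32)))
q2=q[q[:,2]>.03];print('body',q2.mean(0),cv2.minAreaRect(q2[:,:2].astype(np.float32)),np.percentile(q2[:,2],99))
L=cv2.fitLine(q2[:,:2].astype(np.float32),cv2.DIST_HUBER,0,.01,.01).ravel();print(L)
u=L[:2]*np.sign(L[0]);s=q2[:,:2]@u;print('ends along',np.percentile(s,[.3,99.7]), 'perp',np.percentile(q2[:,:2]@[-u[1],u[0]],[1,99]))
blue=k&(P[:,2]>P[:,0]+40)&(W[:,2]>.02);sb=W[blue][:,:2]@u;print('blue max',np.percentile(sb,[90,99.5]))
E
python3 cart.py
```

```text
[[0.237, 0.971, -0.0], [0.971, -0.237, -0.001], [-0.001, -0.0, -1.0]] [0.5613003  0.21288667 0.26576666] 2.375
7145 ((0.5321683287620544, 0.22821339964866638), (0.05674237012863159, 0.19979453086853027), 74.82435607910156)
body [0.52892003 0.22714641 0.04500856] ((0.5318711400032043, 0.22738271951675415), (0.052018776535987854, 0.19894938170909882), 74.22465515136719) 0.05143912192043478
[ 0.95986193 -0.28047302  0.52892005  0.22714642]
ends along [0.35137334 0.53579962] perp [0.34280864 0.39053978]
blue max [0.52617137 0.54558063]
```

View pics/w2.png

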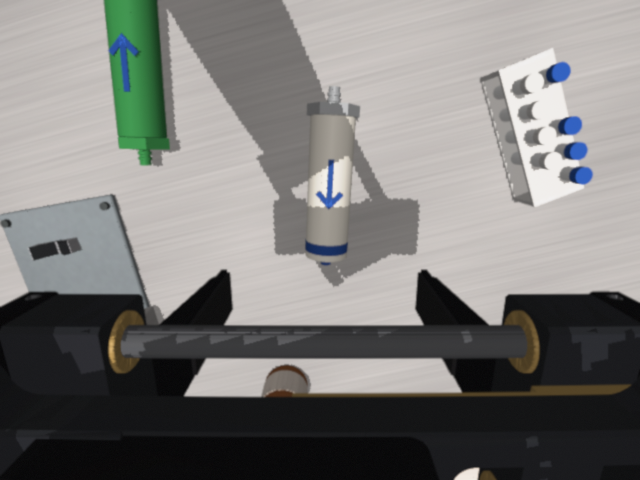

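The cartridge is at (331,180) with its outlet towards the camera bottom, which puts its centre at about (0.5405, 0.224) and yaw -16°. I'll grasp 12 mm behind the centre.

carry_out(plan=[0,0,-0.042,-3.2,1.5,-5,9.5,0,0,-0.042,-3.2,1.5,-10,9.5,0,0,-0.042,-3.2,1.5,-16,9.5,0,0,-0.042,-3.2,1.5,-21.5,9.5,0,0,-0.042,-3.2,1.5,-21.5,9.5])

```text
t: 3.0
tool_pos: [0.5257, 0.2252, 0.0459]
ee_rot: [[0.28, 0.96, -0.011], [0.96, -0.28, -0.005], [-0.008, -0.009, -1.0]]
contact_force: [0.3, -1.1, 0.1]
gripper_width: 0.0951
```

carry_out(plan=[0,0,0,0,0,-2.5,9.5,0,0,0,0,0,-4.2,9.5,0,0,0,0,0,-4.2,4.5,0,0,0,0,0,-4.2,4.5,0,0,0,0,0,-4.2,4.5])

```text
t: 3.62
tool_pos: [0.5268, 0.2256, 0.0054]
ee_rot: [[0.28, 0.96, -0.008], [0.96, -0.28, -0.004], [-0.006, -0.007, -1.0]]
contact_force: [1.1, -0.5, 1.4]
gripper_width: 0.0706
```

carry_out(plan=[0,0,0,0,0,0,4,0,0,0,0,0,0,4,0,0,0,0,0,0,4])

```text
t: 4.0
tool_pos: [0.5276, 0.2262, 0.0063]
ee_rot: [[0.28, 0.96, -0.006], [0.96, -0.28, -0.003], [-0.005, -0.005, -1.0]]
contact_force: [-0.2, 2.2, 3.9]
gripper_width: 0.0493
```

carry_out(plan=[0,0,0,0,0,5,4,0,0,0,0,0,11,4,0,0,0.1,1,-5,13,4,0,0,0.21,2,-11,13,4,0,0,0.21,3,-17,13,4])

```text
t: 4.62
tool_pos: [0.5567, 0.0546, 0.1355]
ee_rot: [[0.072, 0.997, -0.007], [0.997, -0.072, -0.005], [-0.005, -0.007, -1.0]]
contact_force: [1.2, 0.3, -4.2]
gripper_width: 0.0497
```

carry_out(plan=[0,0,0,0,-6,0,4,0,0,0,0,-12,0,4,0,0,0,0,-17,0,4,0,0,0,0,-17.5,0,4,0,0,0,0,-17.5,0,4])

```text
t: 5.25
tool_pos: [0.5558, -0.1202, 0.1342]
ee_rot: [[0.073, 0.997, -0.01], [0.997, -0.073, -0.004], [-0.004, -0.009, -1.0]]
contact_force: [0.7, 0.3, -3.7]
gripper_width: 0.0492
```

```bash
cat > st.py <<'E'
from h import *
o=r.get_obs();p=o['tool_pos'];c=np.array([.5924,-.1268]);a=np.radians(-4.03);R=np.array([[np.cos(a),-np.sin(a)],[np.sin(a),np.cos(a)]])
print('t',o['t'],'dock xy mm',((p[:2]-c)@R*1000).round(1),'z',p[2].round(4),'yaw err deg',np.degrees(np.arctan2(o['ee_rot'][1,1],o['ee_rot'][0,1])-a).round(2),'tilt',o['ee_rot'][:2,2].round(4),o['ee_rot'][2].round(4),'F dock',(o['contact_force'][:2]@R).round(1),o['contact_force'][2].round(1),'w',o['gripper_width'],p.round(4))
E
python3 st.py
python3 - <<'E'
from h import *
snap('wrist','w3.png');snap('side')
W=cloud(load('wrist')).reshape(-1,3)
c=np.array([.5924,-.1268]);a=np.radians(-4.03);R=np.array([[np.cos(a),-np.sin(a)],[np.sin(a),np.cos(a)]])
D=(W[:,:2]-c)@R;z=W[:,2];P=load('wrist')['p'].reshape(-1,3).astype(int)
k=(z>.13)&(z<.185)&(abs(D[:,1])<.028)&(D[:,0]<.09)&(D[:,0]>-.18);d=D[k];print(np.percentile(d[:,0],[.5,1,50,99,99.5]),np.percentile(d[:,1],[1,50,99]),z[k].max())
for lo in(-.12,-.1,-.08,-.06,-.04):
  m=k&(D[:,0]>lo)&(D[:,0]<lo+.02);print(lo,m.sum(),D[m,1].min().round(4),D[m,1].max().round(4),np.percentile(z[m],98).round(4)) if m.sum()>20 else 0
E
```

```text
t 5.25 dock xy mm [-37.   4.] z 0.1342 yaw err deg -0.17 tilt [-0.0096 -0.0036] [-0.0043 -0.0093 -0.9999] F dock [0.7 0.4] -3.7 w 0.0492264831131355 [ 0.5558 -0.1202  0.1342]
[-0.13184436 -0.13012727 -0.07694478 -0.00685836 -0.00453596] [-0.02509032  0.00302046  0.02700642] 0.1849616977557483
-0.12 6025 -0.0249 0.028 0.1793
-0.1 6337 -0.0208 0.0279 0.1786
-0.08 5654 -0.0211 0.028 0.1785
-0.06 5825 -0.028 0.028 0.1809
-0.04 1446 -0.0215 0.028 0.1797
```

View pics/w3.png

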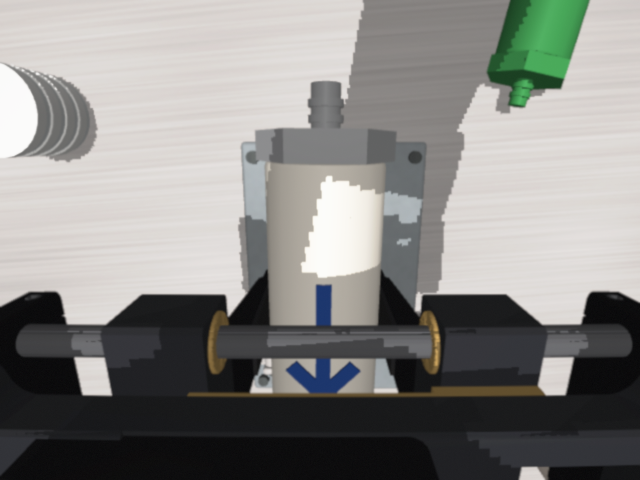

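carry_out(plan=[0,-0.009,0,0.2,-0.4,-3,4,0,-0.009,0,0.2,-0.4,-6,4,0,-0.009,0,0.2,-0.4,-8.5,4,0,-0.009,0,0.2,-0.4,-8.5,4,0,-0.009,0,0.2,-0.4,-8.5,4])

```text
t: 5.98
tool_pos: [0.559, -0.1225, 0.0507]
ee_rot: [[0.07, 0.998, 0.002], [0.998, -0.07, -0.004], [-0.004, 0.002, -1.0]]
contact_force: [1.0, -0.1, -3.0]
gripper_width: 0.0495
```

```bash
python3 st.py
```

```text
t 5.975 dock xy mm [-33.6   2. ] z 0.0507 yaw err deg 0.03 tilt [ 0.0017 -0.0043] [-0.0042  0.002  -1.    ] F dock [ 1. -0.] -3.0 w 0.049536560146688266 [ 0.559  -0.1225  0.0507]
```

carry_out(plan=[0,0,0,-0.1,-0.2,-0.5,4,0,0,0,-0.1,-0.2,-1,4,0,0,0,-0.1,-0.2,-1.5,4,0,0,0,-0.1,-0.2,-1.8,4,0,0,0,-0.1,-0.2,-1.8,4])

```text
t: 6.6
tool_pos: [0.5577, -0.1244, 0.0323]
ee_rot: [[0.07, 0.998, 0.001], [0.998, -0.07, -0.004], [-0.004, 0.001, -1.0]]
contact_force: [-0.8, -0.8, -3.1]
gripper_width: 0.0493
```

```bash
python3 st.py
```

```text
t 6.6 dock xy mm [-34.8  -0.1] z 0.0323 yaw err deg 0.03 tilt [ 0.0008 -0.0041] [-0.0041  0.0011 -1.    ] F dock [-0.7 -0.8] -3.1 w 0.049322456310269595 [ 0.5577 -0.1244  0.0323]
```

Centred and 3 mm above the seat. I'll lower it gently until it touches.

carry_out(plan=[0,0,0,0,0,-0.15,4,0,0,0,0,0,-0.2,4,0,0,0,0,0,-0.25,4])

```text
t: 6.98
tool_pos: [0.558, -0.1242, 0.0302]
ee_rot: [[0.07, 0.998, 0.001], [0.998, -0.07, -0.004], [-0.003, 0.002, -1.0]]
contact_force: [-1.7, 2.6, 0.8]
gripper_width: 0.0493
```

```bash
python3 st.py
```

```text
t 6.975 dock xy mm [-34.5   0.2] z 0.0302 yaw err deg 0.02 tilt [ 0.0013 -0.0036] [-0.0035  0.0015 -1.    ] F dock [-1.9  2.5] 0.8 w 0.04926977123766192 [ 0.558  -0.1242  0.0302]
```

carry_out(plan=[0,0,0,0.3,0.03,0,4,0,0,0,0.6,0.01,0,4,0,0,0,0.9,-0.01,0,4,0,0,0,1.2,-0.03,0,4,0,0,0,1.2,-0.03,0,4])

```text
t: 7.6
tool_pos: [0.5702, -0.1246, 0.0302]
ee_rot: [[0.07, 0.998, 0.001], [0.998, -0.07, -0.004], [-0.004, 0.002, -1.0]]
contact_force: [-0.8, 0.1, -3.7]
gripper_width: 0.0491
```

```bash
python3 st.py
```

```text
t 7.6 dock xy mm [-22.3   0.7] z 0.0302 yaw err deg 0.02 tilt [ 0.0014 -0.0036] [-0.0035  0.0016 -1.    ] F dock [-0.8  0.1] -3.7 w 0.04911709443418911 [ 0.5702 -0.1246  0.0302]
```

carry_out(plan=[0,0,0,0,0,-0.1,4,0,0,0,0,0,-0.1,4])

```text
t: 7.85
tool_pos: [0.5705, -0.1243, 0.0295]
ee_rot: [[0.07, 0.998, 0.002], [0.998, -0.07, -0.003], [-0.003, 0.002, -1.0]]
contact_force: [-0.6, 1.3, -1.1]
gripper_width: 0.0492
```

```bash
python3 st.py
```

```text
t 7.85 dock xy mm [-22.1   0.9] z 0.0295 yaw err deg 0.02 tilt [ 0.0018 -0.0032] [-0.0031  0.0021 -1.    ] F dock [-0.6  1.3] -1.1 w 0.04924971729972538 [ 0.5705 -0.1243  0.0295]
```

carry_out(plan=[0,0,0,0.15,0.02,0,4,0,0,0,0.3,0.01,0,4,0,0,0,0.4,0,0,4,0,0,0,0.5,0,0,4,0,0,0,0.6,0,0,4])

```text
t: 8.48
tool_pos: [0.574, -0.1245, 0.0294]
ee_rot: [[0.07, 0.998, -0.005], [0.998, -0.07, -0.003], [-0.003, -0.005, -1.0]]
contact_force: [-10.5, -1.0, 6.3]
gripper_width: 0.0493
```

```bash
python3 st.py
```

```text
t 8.475 dock xy mm [-18.5   1. ] z 0.0294 yaw err deg 0.04 tilt [-0.0048 -0.0031] [-0.0034 -0.0046 -1.    ] F dock [-10.4  -1.8] 6.3 w 0.049343356433243876 [ 0.574  -0.1245  0.0294]
```

carry_out(plan=[0,-0.004,0,0.3,-0.02,0.02,4,0,-0.004,0,0.4,-0.03,0.02,4,0,-0.004,0,0.5,-0.03,0.02,4,0,-0.004,0,0.6,-0.04,0.02,4])

```text
t: 8.98
tool_pos: [0.5774, -0.1247, 0.0294]
ee_rot: [[0.069, 0.998, -0.008], [0.998, -0.069, -0.002], [-0.003, -0.008, -1.0]]
contact_force: [-11.3, -0.1, 6.1]
gripper_width: 0.0495
```

```bash
python3 st.py
```

```text
t 8.975 dock xy mm [-15.1   1. ] z 0.0294 yaw err deg 0.06 tilt [-0.0078 -0.0023] [-0.0029 -0.0076 -1.    ] F dock [-11.3  -0.9] 6.1 w 0.049504601450886344 [ 0.5774 -0.1247  0.0294]
```

carry_out(plan=[0,-0.006,0,0.3,-0.02,0.02,4,0,-0.006,0,0.4,-0.03,0.02,4,0,-0.006,0,0.5,-0.03,0.02,4])

```text
t: 9.35
tool_pos: [0.5786, -0.1248, 0.0294]
ee_rot: [[0.069, 0.998, -0.012], [0.998, -0.069, -0.001], [-0.002, -0.012, -1.0]]
contact_force: [-15.4, -0.3, 9.8]
gripper_width: 0.0494
```

```bash
python3 st.py
```

```text
t 9.35 dock xy mm [-13.9   1. ] z 0.0294 yaw err deg 0.09 tilt [-0.012  -0.0013] [-0.0021 -0.0118 -0.9999] F dock [-15.3  -1.4] 9.8 w 0.04940556395651712 [ 0.5786 -0.1248  0.0294]
```

carry_out(plan=[0,-0.009,0,0.45,-0.02,0.03,4,0,-0.009,0,0.55,-0.03,0.03,4,0,-0.009,0,0.6,-0.03,0.03,4])

```text
t: 9.72
tool_pos: [0.5789, -0.1248, 0.0293]
ee_rot: [[0.069, 0.997, -0.018], [0.998, -0.069, 0.0], [-0.001, -0.018, -1.0]]
contact_force: [-21.4, 0.0, 13.0]
gripper_width: 0.0497
```

```bash
python3 st.py
```

```text
t 9.725 dock xy mm [-13.6   1. ] z 0.0293 yaw err deg 0.08 tilt [-0.0177  0.0004] [-8.000e-04 -1.770e-02 -9.998e-01] F dock [-21.3  -1.5] 13.0 w 0.04974156844773324 [ 0.5789 -0.1248  0.0293]
```

carry_out(plan=[0,-0.01,0,0.6,-0.02,0.05,4,0,-0.01,0,0.67,-0.03,0.06,4])

```text
t: 9.98
tool_pos: [0.5798, -0.1248, 0.0291]
ee_rot: [[0.069, 0.997, -0.023], [0.998, -0.069, 0.002], [0.001, -0.023, -1.0]]
contact_force: [-21.1, -0.8, 12.2]
gripper_width: 0.0493
```

```bash
python3 st.py
```

```text
t 9.975 dock xy mm [-12.7   1.1] z 0.0291 yaw err deg 0.07 tilt [-0.0227  0.0021] [ 6.000e-04 -2.280e-02 -9.997e-01] F dock [-21.   -2.2] 12.2 w 0.049318280336983183 [ 0.5798 -0.1248  0.0291]
```

carry_out(plan=[0,0.01,0,0,0,0,4,0,0.02,0,0,0,0.03,9.5,0,0.02,0,0,0,0.03,9.5,0,0.02,0,0,0,0.03,9.5,0,0.02,0,0,0,0.03,9.5])

```text
t: 10.6
tool_pos: [0.58, -0.1248, 0.0295]
ee_rot: [[0.069, 0.997, -0.042], [0.998, -0.069, 0.002], [-0.001, -0.042, -0.999]]
contact_force: [-0.1, -0.2, 1.3]
gripper_width: 0.084
```

```bash
python3 st.py
```

```text
t 10.6 dock xy mm [-12.5   1.1] z 0.0295 yaw err deg 0.08 tilt [-0.0423  0.0021] [-9.000e-04 -4.230e-02 -9.991e-01] F dock [-0.  -0.2] 1.3 w 0.08397881925478558 [ 0.58   -0.1248  0.0295]
```

carry_out(plan=[0,-0.042,0,0,0,3,9.5,0,-0.042,0,0,0,9,9.5,0,-0.042,0,0,0,15,9.5,0,-0.042,0,1,0,20,9.5,0,-0.042,0,6,0,21,9.5])

```text
t: 11.22
tool_pos: [0.642, -0.1256, 0.2468]
ee_rot: [[0.07, 0.998, 0.01], [0.998, -0.07, -0.001], [-0.0, 0.01, -1.0]]
contact_force: [-0.1, 0.7, 0.9]
gripper_width: 0.0952
```

carry_out(plan=[0,0,0,2,0,0,9.5,0,0,0,2,0,0,9.5,0,0,0,2,0,0,9.5])

```text
t: 11.6
tool_pos: [0.6611, -0.1255, 0.246]
ee_rot: [[0.07, 0.998, 0.008], [0.998, -0.07, -0.001], [-0.0, 0.008, -1.0]]
contact_force: [0.2, 0.0, 0.1]
gripper_width: 0.095
```

```bash
python3 st.py
python3 - <<'E'
from h import *
snap('wrist','w4.png');z=load('wrist');P=z['p']
c=np.array([.5924,-.1268]);a=np.radians(-4.03);R=np.array([[np.cos(a),-np.sin(a)],[np.sin(a),np.cos(a)]])
# predicted pixels: body end top / block front top edge for seated
def px(x,y,h): return proj(z,[*(c+R@[x,y]),h])[0].round(1)
print('body end top',px(.08,0,.073),'block front top',px(.082,0,.076),'band..',px(.06,0,.073),'cap front top',px(-.08,0,.073),'stub',px(-.11,0,.054))
u,v=px(.06,0,.073).astype(int);print(u,v)
u0=max(u-75,0);v0=max(v-70,0);cr=P[v0:v0+112,u0:u0+150];print(u0,v0)
cv2.imwrite('pics/c4.png',cv2.resize(cr,None,fx=5,fy=5,interpolation=cv2.INTER_CUBIC)[...,::-1])
W=cloud(z);D=(W[...,:2]-c)@R
k=(abs(D[...,1])<.004)&(W[...,2]>.03)
o=np.argsort(D[k][:,0]);d=np.c_[D[k][o,0],W[k][o,2]]*1000
for x in range(-116,110,4):
    m=(d[:,0]>=x)&(d[:,0]<x+4)
    if m.any(): print(x,np.median(d[m,1]).round(1),end=' | ')
E
```

```text
t 11.6 dock xy mm [68.4  6.1] z 0.246 yaw err deg 0.03 tilt [ 0.008  -0.0006] [-1.e-04  8.e-03 -1.e+00] F dock [0.2 0. ] 0.1 w 0.09504443648663902 [ 0.6611 -0.1255  0.246 ]
body end top [318.3 229.6] block front top [318.2 232.3] band.. [318.2 209.7] cap front top [317.9  51.7] stub [318.2  20.3]
318 209
243 139
-112 53.0 | -108 53.4 | -104 54.4 | -100 54.0 | -92 72.8 | -88 73.0 | -84 72.9 | -80 72.2 | -76 72.4 | -72 72.6 | -68 72.6 | -64 72.5 | -60 72.6 | -56 72.4 | -52 72.5 | -48 72.4 | -44 72.7 | -40 72.5 | -36 73.2 | -32 73.0 | -28 73.5 | -24 73.1 | -20 73.4 | -16 73.7 | -12 72.9 | -8 73.3 | -4 73.3 | 0 73.2 | 4 73.5 | 8 73.5 | 12 73.4 | 16 72.7 | 20 72.6 | 24 72.5 | 28 72.3 | 32 73.0 | 36 340.1 | 40 366.0 | 44 349.5 | 48 72.8 | 52 72.6 | 56 72.6 | 60 72.9 | 64 73.1 | 68 73.0 | 72 72.9 | 76 72.4 | 80 74.3 | 84 76.1 | 88 76.2 | 92 76.3 | 96 76.1 | 100 76.0 | 104 76.1 |
```

View pics/c4.png

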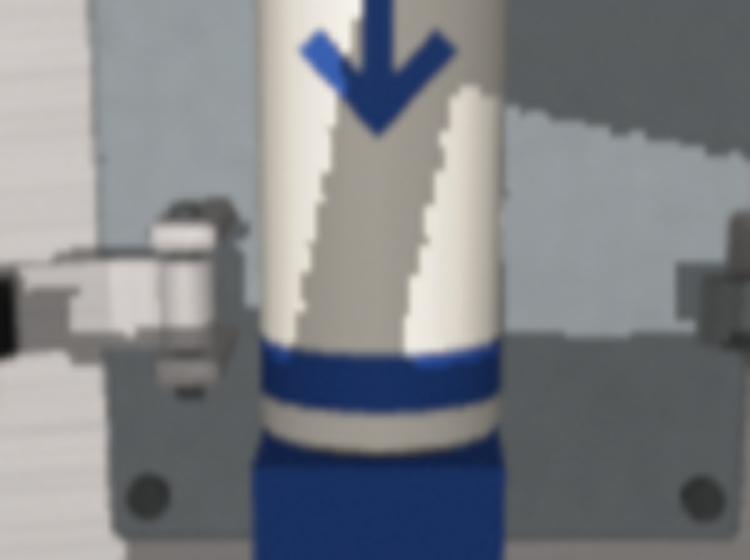

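The crop shows the body end at row ~230 with the port block edge at ~231.5. Fully home predicts 229.6 and 232.3, so the cartridge is home, and its top is level at 73 mm along the whole length. The hinge and strap band are at crop (190,290), and the catch is at (710,290). Next is the strap.

carry_out(plan=[0,0,0,-1,-6,0,0,0,0,0,-2.3,-11.7,0,0,0,0,0,-2.3,-11.7,0,0,0,0,0,-2.3,-11.7,-5,0,0,0,0,-2.3,-11.7,-8,0])

```text
t: 12.28
tool_pos: [0.6365, -0.2413, 0.1634]
ee_rot: [[0.07, 0.998, 0.006], [0.998, -0.07, 0.001], [0.001, 0.006, -1.0]]
contact_force: [-0.6, 0.1, -0.9]
gripper_width: 0.0502
```

carry_out(plan=[0,0,0,0,0,-2,0,0,0,0,0,0,-3.2,0,0,0,0,0,0,-3.2,0])

```text
t: 12.65
tool_pos: [0.6363, -0.2408, 0.1311]
ee_rot: [[0.07, 0.998, 0.005], [0.998, -0.07, 0.001], [0.002, 0.005, -1.0]]
contact_force: [-0.1, 0.3, -0.2]
gripper_width: 0.0205
```

```bash
python3 st.py
python3 - <<'E'
from h import *
snap('scene');snap('side')
a=load('scene')['p'][225:335,205:310];b=load('side')['p'][130:260,230:370]
A=cv2.resize(a,(400,420),interpolation=cv2.INTER_CUBIC);B=cv2.resize(b,(400,420),interpolation=cv2.INTER_CUBIC)
cv2.imwrite('pics/c5.png',np.hstack([A,B])[...,::-1])
E
```

```text
t 12.65 dock xy mm [  51.8 -110.6] z 0.1311 yaw err deg 0.04 tilt [0.0049 0.0015] [ 0.0018  0.0048 -1.    ] F dock [-0.1  0.3] -0.2 w 0.020529662883207338 [ 0.6363 -0.2408  0.1311]
```

View pics/c5.png

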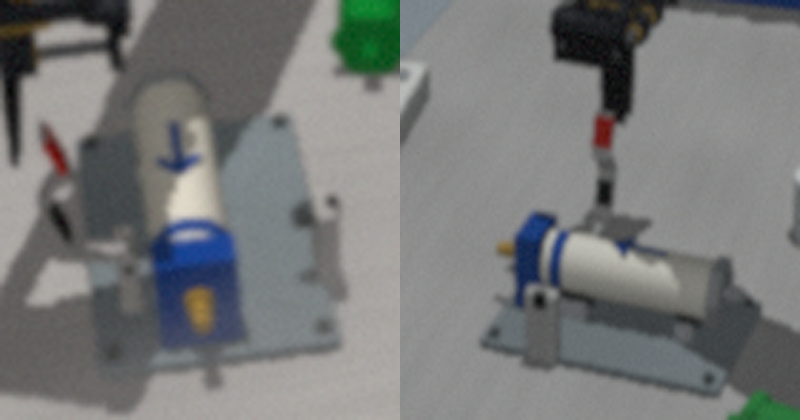

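The finger stands on the -y side of the red tab, in line with it. Now I'll push the strap over.

carry_out(plan=[0,0,0,0.1,1.2,0,0,0,0,0,0.2,2.5,0,0,0,0,0,0.3,4,0,0,0,0,0,0.4,5.5,0,0,0,0,0,0.5,7,0,0])

```text
t: 13.38
tool_pos: [0.6424, -0.1701, 0.133]
ee_rot: [[0.069, 0.998, 0.008], [0.998, -0.069, 0.0], [0.001, 0.008, -1.0]]
contact_force: [0.2, -0.4, 0.2]
gripper_width: 0.0004
```

```bash
python3 st.py
```

```text
t 13.375 dock xy mm [ 52.9 -39.7] z 0.133 yaw err deg 0.05 tilt [0.0079 0.0002] [ 7.0e-04  7.8e-03 -1.0e+00] F dock [ 0.2 -0.3] 0.2 w 0.0004096658020676157 [ 0.6424 -0.1701  0.133 ]
```

carry_out(plan=[0,0,0,0.1,1.4,-0.2,0,0,0,0,0.2,2.8,-0.5,0,0,0,0,0.3,4,-1,0,0,0,0,0.4,5.1,-1.5,0,0,0,0,0.4,6.1,-2.3,0])

```text
t: 14.0
tool_pos: [0.6467, -0.1085, 0.1097]
ee_rot: [[0.069, 0.998, 0.008], [0.998, -0.069, 0.0], [0.001, 0.008, -1.0]]
contact_force: [0.1, -0.6, 0.4]
gripper_width: 0.0002
```

```bash
python3 st.py;  python3 - <<'E'
from h import *
snap('side');snap('scene')
a=load('scene')['p'][225:335,205:310];b=load('side')['p'][130:260,230:370]
A=cv2.resize(a,(400,420),interpolation=cv2.INTER_CUBIC);B=cv2.resize(b,(400,420),interpolation=cv2.INTER_CUBIC)
cv2.imwrite('pics/c6.png',np.hstack([A,B])[...,::-1])
E
```

```text
t 14.0 dock xy mm [52.9 22.1] z 0.1097 yaw err deg 0.05 tilt [0.0084 0.0002] [ 8.0e-04  8.4e-03 -1.0e+00] F dock [ 0.2 -0.6] 0.4 w 0.00019135949838685297 [ 0.6467 -0.1085  0.1097]
```

View pics/c6.png

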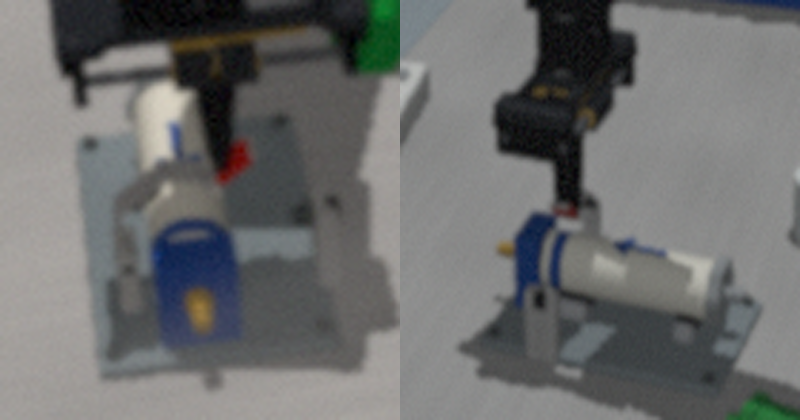

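carry_out(plan=[0,0,0,0.1,0.7,-0.9,0,0,0,0,0.1,1.1,-1.7,0,0,0,0,0.1,1.6,-2.6,0,0,0,0,0.1,2.1,-3.5,0,0,0,0,0.2,2.4,-4.2,0])

```text
t: 14.72
tool_pos: [0.6472, -0.0834, 0.0654]
ee_rot: [[0.068, 0.998, 0.004], [0.998, -0.068, 0.002], [0.002, 0.004, -1.0]]
contact_force: [0.9, -0.2, -0.0]
gripper_width: 0.0005
```

```bash
python3 st.py
```

```text
t 14.725 dock xy mm [51.6 47.2] z 0.0654 yaw err deg 0.11 tilt [0.0045 0.0016] [ 0.0019  0.0044 -1.    ] F dock [ 0.9 -0.1] -0.0 w 0.00045217928127188597 [ 0.6472 -0.0834  0.0654]
```

carry_out(plan=[0,0,0,0.1,0,-0.3,0,0,0,0,0.1,0,-0.55,0,0,0,0,0.1,0,-0.75,0])

```text
t: 15.1
tool_pos: [0.6479, -0.0826, 0.06]
ee_rot: [[0.069, 0.998, 0.002], [0.998, -0.069, 0.003], [0.004, 0.002, -1.0]]
contact_force: [-8.6, 3.7, 14.5]
gripper_width: 0.0007
```

```bash
python3 st.py
```

```text
t 15.1 dock xy mm [52.2 48. ] z 0.06 yaw err deg 0.1 tilt [0.0024 0.0034] [ 0.0035  0.0021 -1.    ] F dock [-8.9  3.1] 14.5 w 0.0006537353916667072 [ 0.6479 -0.0826  0.06  ]
```

carry_out(plan=[0,0,0,-0.05,0,-0.2,0,0,0,0,-0.05,0,-0.26,0])

```text
t: 15.35
tool_pos: [0.6478, -0.0825, 0.0598]
ee_rot: [[0.068, 0.998, 0.003], [0.998, -0.068, 0.004], [0.004, 0.002, -1.0]]
contact_force: [-5.7, 1.8, 11.7]
gripper_width: 0.0005
```

```bash
python3 st.py
```

```text
t 15.35 dock xy mm [52.2 48.1] z 0.0598 yaw err deg 0.1 tilt [0.0026 0.0037] [ 0.0038  0.0024 -1.    ] F dock [-5.8  1.4] 11.7 w 0.0005053291481862761 [ 0.6478 -0.0825  0.0598]
```

carry_out(plan=[0,0,0,-0.05,0,-0.28,0,0,0,0,-0.05,0,-0.36,0])

```text
t: 15.6
tool_pos: [0.6479, -0.0825, 0.0597]
ee_rot: [[0.068, 0.998, 0.003], [0.998, -0.068, 0.004], [0.004, 0.003, -1.0]]
contact_force: [-7.6, 2.1, 14.6]
gripper_width: 0.0005
```

```bash
python3 st.py
python3 - <<'E'
from h import *
snap('side');snap('scene')
a=load('scene')['p'][240:325,225:310];b=load('side')['p'][150:250,255:355]
A=cv2.resize(a,(400,400),interpolation=cv2.INTER_CUBIC);B=cv2.resize(b,(400,400),interpolation=cv2.INTER_CUBIC)
cv2.imwrite('pics/c7.png',np.hstack([A,B])[...,::-1])
E
```

```text
t 15.6 dock xy mm [52.3 48.1] z 0.0597 yaw err deg 0.11 tilt [0.0029 0.0038] [ 0.004   0.0026 -1.    ] F dock [-7.8  1.5] 14.6 w 0.0005140471264998761 [ 0.6479 -0.0825  0.0597]
```

View pics/c7.png

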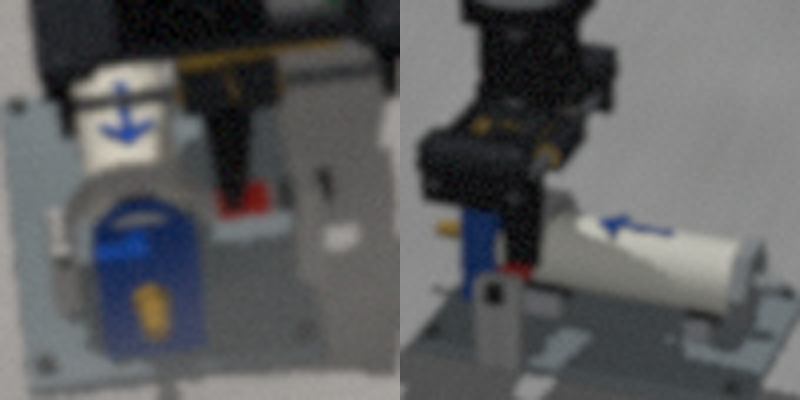

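Run:
```python
from h import *
o=r.get_obs();print(o['wrist_torque'],o['contact_force'],o['tool_pos'])
c=np.array([.5924,-.1268]);a=np.radians(-4.03);R=np.array([[np.cos(a),-np.sin(a)],[np.sin(a),np.cos(a)]])
for n in('scene','side'):
    z=load(n);W=cloud(z);P=z['p'].astype(int);D=(W[...,:2]-c)@R
    k=(P[...,0]>100)&(P[...,1]<70)&(P[...,2]<70)&(abs(D[...,0]-.054)<.04)&(abs(D[...,1]-.05)<.04)
    print(n,k.sum(),(np.c_[D[k],W[k][:,2]]*1000).round(0)[:12].tolist())
    k=(abs(D[...,0]-.054)<.012)&(abs(D[...,1])<.09)&(W[...,2]>.03)&(W[...,2]<.12)
    d=np.c_[D[k],W[k][:,2]]*1000
    for y in range(-60,90,6):
        m=(d[:,1]>=y)&(d[:,1]<y+6)
        if m.sum()>2: print(y,np.percentile(d[m,2],[10,50,90]).round(0),end=' | ')
    print()
```

```text
[0.47682119 1.29767492 0.03054522] [-6.58854929  2.23924572 13.24453361] [ 0.64785338 -0.08247863  0.05966702]
scene 18 [[50.0, 61.0, 62.0], [56.0, 60.0, 64.0], [54.0, 62.0, 62.0], [54.0, 65.0, 62.0], [58.0, 57.0, 63.0], [57.0, 60.0, 62.0], [56.0, 62.0, 61.0], [58.0, 64.0, 62.0], [58.0, 57.0, 60.0], [60.0, 59.0, 62.0], [60.0, 62.0, 61.0], [61.0, 64.0, 62.0]]
-48 [49. 55. 56.] | -42 [53. 55. 59.] | -36 [57. 65. 69.] | -30 [69. 74. 78.] | -24 [58. 77. 82.] | -18 [65. 80. 84.] | -12 [69. 79. 83.] | -6 [74. 81. 85.] | 0 [72. 81. 85.] | 6 [73. 82. 84.] | 12 [69. 82. 86.] | 18 [64. 82. 86.] | 24 [59. 75. 79.] | 30 [59. 69. 90.] | 36 [ 58.  88. 116.] | 42 [ 63.  88. 113.] | 48 [ 64.  92. 115.] | 54 [ 59.  64. 113.] | 60 [61. 62. 65.] | 66 [58. 61. 64.] | 72 [44. 61. 67.] | 78 [42. 68. 72.] | 84 [45. 67. 70.] | 
side 0 []
-36 [60. 61. 66.] | -30 [67. 68. 78.] | -24 [73. 80. 81.] | -18 [77. 81. 83.] | -12 [75. 82. 82.] | -6 [77. 81. 83.] | 0 [72. 80. 83.] | 6 [68. 72. 82.] | 12 [31. 65. 81.] | 18 [33. 46. 77.] | 24 [31. 39. 66.] | 48 [60. 69. 85.] | 54 [63. 85. 96.] | 60 [58. 60. 62.] | 66 [63. 63. 64.] | 78 [66. 67. 68.] | 84 [36. 62. 67.] |
```

The tab is at ~61 mm, on the catch's ramp but not snapped. The finger is on the inner part of the red field, clear of the nose. I'll move it 2 mm outward and press a little harder.

carry_out(plan=[0,0,0,-0.1,0.25,0.2,0,0,0,0,-0.1,0.25,0,0,0,0,0,-0.1,0.25,-0.3,0,0,0,0,-0.12,0.25,-0.4,0])

```text
t: 16.2
tool_pos: [0.6481, -0.0797, 0.0572]
ee_rot: [[0.069, 0.998, 0.006], [0.998, -0.069, 0.004], [0.005, 0.006, -1.0]]
contact_force: [0.3, 1.4, 6.7]
gripper_width: 0.0005
```

```bash
python3 st.py
```

```text
t 16.2 dock xy mm [52.3 50.9] z 0.0572 yaw err deg 0.1 tilt [0.0063 0.0042] [ 0.0046  0.006  -1.    ] F dock [0.2 1.4] 6.7 w 0.000528615037358124 [ 0.6481 -0.0797  0.0572]
```

Progress: the x force is gone and z is down to 57.2 mm. I'll keep pressing.

carry_out(plan=[0,0,0,-0.05,0,-0.25,0,0,0,0,-0.05,0,-0.35,0,0,0,0,-0.05,0,-0.42,0])

```text
t: 16.58
tool_pos: [0.6484, -0.0796, 0.0536]
ee_rot: [[0.069, 0.998, 0.008], [0.998, -0.069, 0.004], [0.005, 0.008, -1.0]]
contact_force: [0.4, 1.0, 5.4]
gripper_width: 0.0006
```

```bash
python3 st.py
```

```text
t 16.575 dock xy mm [52.5 51. ] z 0.0536 yaw err deg 0.09 tilt [0.0079 0.0045] [ 0.005   0.0076 -1.    ] F dock [0.4 1.1] 5.4 w 0.0006294454801890121 [ 0.6484 -0.0796  0.0536]
```

carry_out(plan=[0,0,0,-0.05,0,-0.25,0,0,0,0,-0.05,0,-0.3,0])

```text
t: 16.82
tool_pos: [0.6486, -0.0795, 0.0522]
ee_rot: [[0.069, 0.998, 0.009], [0.998, -0.069, 0.005], [0.005, 0.009, -1.0]]
contact_force: [-2.8, 1.9, 12.4]
gripper_width: 0.0006
```

```bash
python3 st.py
```

```text
t 16.825 dock xy mm [52.7 51.1] z 0.0522 yaw err deg 0.09 tilt [0.0089 0.0046] [ 0.0052  0.0086 -0.9999] F dock [-2.9  1.7] 12.4 w 0.0006368267552923612 [ 0.6486 -0.0795  0.0522]
```

carry_out(plan=[0,0,0,-0.05,0,-0.3,0,0,0,0,-0.05,0,-0.33,0])

```text
t: 17.08
tool_pos: [0.6487, -0.0795, 0.0521]
ee_rot: [[0.069, 0.998, 0.009], [0.998, -0.069, 0.005], [0.005, 0.009, -1.0]]
contact_force: [-7.5, 2.7, 18.2]
gripper_width: 0.0005
```

```bash
python3 st.py
```

```text
t 17.075 dock xy mm [52.8 51.1] z 0.0521 yaw err deg 0.1 tilt [0.0093 0.0046] [ 0.0053  0.009  -0.9999] F dock [-7.7  2.1] 18.2 w 0.000512315262029688 [ 0.6487 -0.0795  0.0521]
```

carry_out(plan=[0,0,0,0,0,1,0,0,0,0,0,0,5,0,0,0,0,0,0,10,0,0,0,0,0,0,15,0,0,0,0,1,0,19,0])

```text
t: 17.7
tool_pos: [0.6584, -0.0797, 0.2436]
ee_rot: [[0.069, 0.998, 0.01], [0.998, -0.069, 0.004], [0.005, 0.009, -1.0]]
contact_force: [0.3, -0.5, -0.7]
gripper_width: 0.0002
```

```bash
python3 st.py
python3 - <<'E'
from h import *
snap('wrist');z=load('wrist');P=z['p'].astype(int)
c=np.array([.5924,-.1268]);a=np.radians(-4.03);R=np.array([[np.cos(a),-np.sin(a)],[np.sin(a),np.cos(a)]])
W=cloud(z);D=(W[...,:2]-c)@R
k=(P[...,0]>110)&(P[...,1]<80)&(P[...,2]<80)&(abs(D[...,0]-.054)<.04)&(abs(D[...,1]-.05)<.04)
d=np.c_[D[k],W[k][:,2]]*1000;print(len(d),np.median(d,0) if len(d) else 0)
if len(d): print(np.polyfit(d[:,1],d[:,2],1))
u,v=proj(z,[*(c+R@[.054,.05]),.06])[0].astype(int);u0=max(0,min(u-80,480));v0=max(0,min(v-70,360));print(u,v)
cv2.imwrite('pics/c8.png',cv2.resize(z['p'][v0:v0+120,u0:u0+160],None,fx=5,fy=5,interpolation=cv2.INTER_CUBIC)[...,::-1])
E
```

```text
t 17.7 dock xy mm [62.6 51.6] z 0.2436 yaw err deg 0.08 tilt [0.0096 0.0043] [ 0.0049  0.0093 -0.9999] F dock [ 0.3 -0.5] -0.7 w 0.00020011250590610435 [ 0.6584 -0.0797  0.2436]
474 [52.74470609 53.04539034 54.87378871]
[-5.33490984e-03  5.50473345e+01]
321 207
```

View pics/c8.png

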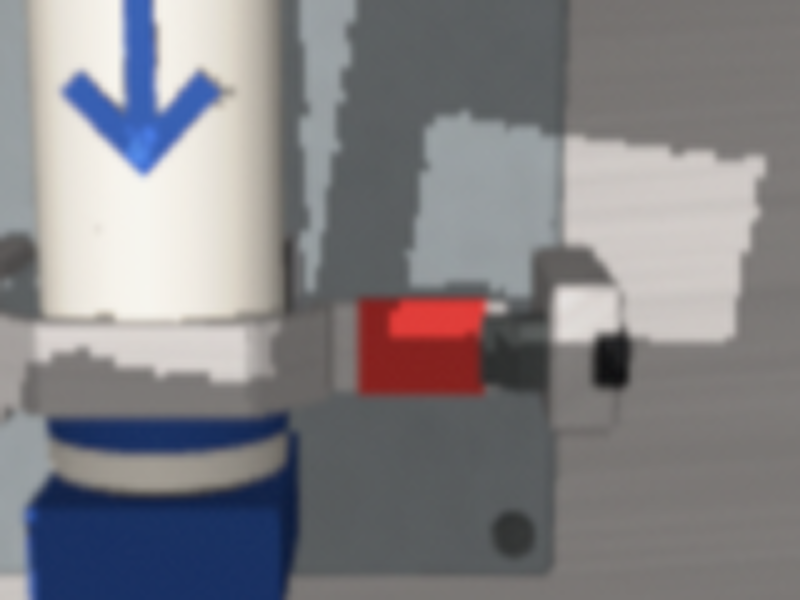

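Run:
```python
from h import *
c=np.array([.5924,-.1268]);a=np.radians(-4.03);R=np.array([[np.cos(a),-np.sin(a)],[np.sin(a),np.cos(a)]])
z=load('wrist');W=cloud(z)
for y in(-.006,0,.006):
  pr=lambda x,h:proj(z,[*(c+R@[x,y]),h])[0].round(1)
  print('pred body end',pr(.08,.073),'block edge',pr(.082,.076),'arrow/cap front',pr(-.08,.073))
  u=int(pr(.08,.073)[0]);print([(v,z['p'][v,u].tolist()) for v in range(224,244)])
q=cv2.imread('pics/w4.png')[...,::-1]
print('w4',[(v,q[v,318].tolist()) for v in range(222,240)])
D=(W[...,:2]-c)@R;k=(abs(D[...,1])<.006)&(W[...,2]>.066)&(D[...,0]<-.06)
print('cap rear x',np.percentile(D[k][:,0],[.5,2]) if k.any() else None, 'TCP clear, t',r.get_obs()['t'])
```

```text
pred body end [265.1 235.7] block edge [264.7 238.5] arrow/cap front [257.7  58.1]
[(224, [25, 48, 97]), (225, [25, 48, 97]), (226, [37, 56, 100]), (227, [82, 89, 113]), (228, [134, 133, 134]), (229, [156, 151, 144]), (230, [160, 155, 146]), (231, [160, 155, 146]), (232, [160, 154, 146]), (233, [155, 150, 141]), (234, [131, 127, 120]), (235, [85, 84, 85]), (236, [39, 45, 68]), (237, [20, 36, 72]), (238, [21, 41, 83]), (239, [25, 47, 93]), (240, [26, 49, 98]), (241, [26, 49, 98]), (242, [26, 49, 98]), (243, [25, 48, 98])]
pred body end [271.2 235.7] block edge [270.8 238.5] arrow/cap front [264.6  58.1]
[(224, [27, 50, 99]), (225, [25, 49, 99]), (226, [36, 56, 101]), (227, [80, 89, 113]), (228, [134, 133, 135]), (229, [158, 153, 146]), (230, [162, 157, 148]), (231, [162, 157, 148]), (232, [162, 157, 148]), (233, [160, 155, 146]), (234, [147, 142, 134]), (235, [103, 100, 97]), (236, [49, 53, 70]), (237, [22, 37, 72]), (238, [21, 41, 82]), (239, [24, 46, 93]), (240, [26, 50, 98]), (241, [25, 49, 98]), (242, [26, 49, 98]), (243, [26, 50, 99])]
pred body end [277.3 235.7] block edge [277.
[... 241 characters left out ...]
5]), (233, [155, 150, 141]), (234, [138, 134, 126]), (235, [93, 92, 90]), (236, [42, 48, 68]), (237, [21, 37, 72]), (238, [21, 40, 82]), (239, [25, 47, 93]), (240, [25, 49, 98]), (241, [25, 50, 98]), (242, [26, 50, 98]), (243, [25, 48, 98])]
w4 [(222, [132, 131, 132]), (223, [154, 150, 142]), (224, [159, 153, 145]), (225, [159, 153, 145]), (226, [159, 153, 144]), (227, [157, 152, 143]), (228, [144, 139, 131]), (229, [99, 96, 94]), (230, [46, 50, 68]), (231, [20, 36, 71]), (232, [21, 41, 84]), (233, [24, 46, 93]), (234, [25, 48, 96]), (235, [25, 48, 96]), (236, [25, 49, 96]), (237, [26, 49, 97]), (238, [25, 48, 96]), (239, [25, 48, 96])]
cap rear x [-0.09209511 -0.09182227] TCP clear, t 17.75
```

```bash
python3 -c "
from cell import r
print(r.job_done())"
```

```text
the job is handed in; nothing more can be done
None
```

The cartridge is fitted and the strap is latched. I handed the job in at about 17.8 s, with the gripper raised clear of everything. No verdict came back.

- **Cartridge:** I laid the cream cartridge in the saddles and slid it until the seal bottomed. The push peaked at about 21 N at the wrist, which includes some saddle friction, so the seal itself took somewhat less.
- **Strap:** I swung it over and pressed the red tab down to its stop, with at most about 18 N measured.
- **Cartridge check:** Both close wrist pictures put the body end within about 0.5 pixel (roughly 0.5 mm) of the fully home position. The rear face of the cap measured x -92 mm, as expected, and the body lies level.
- **Strap check:** After I let go, the tab stayed flat at 54.9 mm (54 mm expected), with the catch nose over it.
- **Less certain:**
  - In the last step of the push the gripper moved another 0.9 mm at an unchanged force. It may have slipped slightly on the cartridge, and I did not repeat the push.
  - The first press on the tab stalled at about 60 mm with 12–15 N. It went down after I moved the finger 2–3 mm further out.
- **Other things on the bench:** I did not touch them, but I made no separate final check of their positions.

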